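# Clamp a load cell in the sprung holder

## Robot

A 7-joint arm with a two-finger parallel gripper is mounted at the origin on a cart in front of the work surface, level with it; the furniture and walls round the work are solid. World frame = base frame: x ahead of the robot, y to its left, z up, the work surface at z = 0. Lengths are in m, angles in rad, forces in N, time in s.
With the tool pointing down it reaches from about 0.35 to 0.9 m from the base axis. Payload 8.1 kg.
Tool frame: the origin (TCP) lies midway between the tips of the shut fingers; the grasp point (between the pads) lies 19 mm behind it; z points along the fingers, y is the line along which they close (so a half turn about z gives the same grasp; the last joint's range is limited). The gripper opens to 92 mm and grips with 3 to 60 N. Pads are 19 mm wide; open, the fingers measure 130 mm over their backs; the gripper's body (75 mm by 190 mm) begins 47 mm behind the grasp point.
Start: joints at [-1.448, 0.434, 0.025, 1.573, -0.012, 1.134, -0.075], TCP at [0.14, 0.609, 0.227] pointing down, gripper open.
Joint ranges: [-2.62, 2.62], [-0.44, 2.09], [-1.27, 1.32], [0.08, 2.57], [-1.32, 4.46], [0.12, 2], [-2.74, 2.74]. Speed limits (rad/s): [2.22, 2.22, 3.01, 3.01, 3.14, 3.14, 3.14].

## Interface

Orientations are given as a rotation vector (axis times angle).
In Python, from cell import arm gives the robot as it stands.
- The arm moves only by the tool send_rows, never from a script. Its argument "increments" is a list of rows, each a list of 3 entries, a list of its own where there are three numbers: the finger opening in cm, from 0 to 9.18, then the shift along the tool's x, y, z in cm, then the turn, a rotation vector about the tool's x, y, z in rad. A call has 1 to 5 rows; each row shifts and turns the commanded pose from where the row before left it, along the tool's axes as they then stand; what a row does not reach is not made up. A row lasts 1/10 s, in which the tool goes at most 50 mm and 8.59 degrees, less where a joint would pass 70% of its speed; a pose out of reach is approached as far as the arm can. A call is refused whole if a number of a shift passes 5 or a number of a turn 0.15, either way. A call with a gripper value outside its range is refused whole. The fingers move at their own pace and stop on an object; "force" is the grip in N (left out, the last holds). Time passes only in rows, so rows that do not move let the fingers close. It gives the time, the measured TCP pose, the force, the opening and the grip force at its end, in the units of the state.
- arm.observe(): the state, without advancing time (a new reading comes with each control period).
- arm.get_image(name): name is "scene" or "side" or "wrist"; returns the picture (480x640x3 uint8, red, green, blue); there is no depth.
- arm.camera_params(name): a dict with "camera_matrix" (3x3 intrinsics, pixels), "k1" (the pictures are not rectified: a ray, as slopes to the right and down, at radius r is drawn at 1 + k1 r^2 times it, then the intrinsics apply), "R" (3x3) and "t" (3): a world point X has camera coordinates R X + t. Camera axes: x right, y down, z forward; pixel columns grow to the right and rows downward; lengths in m; the calibration is good to about 2 mm. A picture is of the moment at which its call begins: read the wrist's pose just before it. camera_params takes no time and is no camera call; for the wrist camera it gives the pose at the moment of the call.
- arm.sign_off(): hands the job in; it is judged then, once.
The state is a dict: "clock": time; "joints": joint angles; "dq": joint speeds; "joint_efforts": joint torques, N m; "position": TCP position; "ee_rot": TCP orientation; "force": force on the tool from outside, world axes, zero at the start; "ft_torque": the same for the moment, N m; "width": opening from 0.0 (shut) to 1.0 (fully open); "gripper_force": force on a finger pad.
Only numpy, scipy, OpenCV 4.12 (cv2) and the standard library are available. Lean on these libraries where they do the work, as an engineer would, in place of code of your own. Each camera call takes 0.05 s, during which the arm holds its last target. There are 200 camera calls.

## Task

Clamp the small load cell in the spring-loaded holder with fingertips only, gripping and lifting nothing: push the sprung jaw back by its thumb plate past the catch and let go, so that it comes back onto the catch and stays open; then push the load cell by its end along the channel, fully home against the end stop. Then press the tail of the catch down and let go, so that the jaw springs shut on the load cell. Leave the flux tin, the solder spool and the tweezers where they are.

Things in the scene. Friction and masses are not known exactly. Their poses are not given: they have to be found in the camera images.
- holder: Load cell holder, fixed on the bench: grey L-shaped base, 14 mm high. Origin at bench level under the middle of the fixed jaw's clamping face. x: the way the sprung jaw opens, toward the catch; y: along the load cell's path, toward the end stop. In its frame (mm): plate x -36..128, y -50..50; loading arm x -16..38, y -160..-48; fixed jaw x -24..0, y -25..25, top z 26; two spring barrels, top z 34.
- jaw (a joint): Sprung jaw, m along the holder's +x: 0 shut (8 mm gap), 0.016 latched, its pin held by the catch's hook (24 mm gap), 0.028 fully back. The spring shuts it with 6 N at 0, 9 N at 0.016, 12 N at 0.028. Pushed back (13 N in all) it lifts the hook, which drops in front of the pin past 0.018: push to 0.023 or more. Clamped on the load cell: 0.008. Jaw block 50 mm long, top 26 mm above the bench.
- catch (a joint): Catch, a dark steel lever pivoted behind the jaw on the holder's centre line. Angle in rad: 0 down, where a light spring holds it; grows to 0.4 as its tail is pressed down and its hook rises. The hook frees the pin at about 0.2 rad. Once the jaw is clamped on the load cell the hook lies on the pin, at about 0.15.
- thumb_plate (a point): Middle of the front face of the thumb plate, an upright plate on the sprung jaw, 44 mm wide (holder's y), 5 mm thick, top 68 mm above the bench; this point is 55 mm above the bench, at x = 14 mm in the holder when the jaw is shut, and moves with the jaw. Push here toward the holder's +x, more than 40 mm above the bench. Axes as the holder.
- catch_tail (a point): Middle of the top of the catch's tail: a ribbed pad 30 x 30 mm, 50 mm above the bench at rest, 143 mm along the holder's x, y = 0, 31 mm beyond the pivot; moves with the catch. Pressing it down 7 to 10 mm, with about 5 N, frees the jaw.
- nest (a point): Where the load cell's origin lies when clamped: on the plate top (14 mm above the bench), 8 mm from the fixed jaw, 37.5 mm before the face of the end stop, a steel block across the load cell's path, top 27 mm above the bench. Axes as the holder.
- load_cell: Small plain aluminium load cell: a bar 16 mm wide (x), 75 mm long (y), 16 mm high, 50 g; origin in the middle of its underside. It lies on the plate in the loading channel (two rails 22 mm apart, x = 0 and 22 mm in the holder, 7 mm high, tops 21 mm above the bench), 70 to 92 mm short of the nest, its y axis along the holder's y. Push it by its -y end, with the fingertip above the rails.
- flux_tin: Round yellow tin, 54 mm diameter, 20 mm high, on the bench in the corner of the L-shaped base. Origin: middle of its underside. To be left alone.
- solder_spool: Reel of solder, 55 mm across the flanges, 37 mm high, on the bench beside the holder, on the end stop's side. Origin at its underside. To be left alone.
- tweezers: Steel tweezers, 114 mm long, lying on the bench beside the loading arm of the holder, on the fixed jaw's side. Origin: middle of the underside. To be left alone.
There are look-alikes about, which are no part of the job. There is more than one size of the load_cell; the job needs the larger.

How it is judged:
By the outcome, as a careful person would: the job done as asked, in the order asked, and still so for the second after the job is handed in, with the robot touching nothing.
It also fails if it takes over 61 s, if anything falls off the work surface, if the arm or the gripper's body presses on something with over 40 N, if the wrist force passes 120 N, or if a joint passes its speed limit or range.

## Working session

There is one attempt and no reset: what is moved stays moved. The work goes in short steps, Python scripts to look and compute and a tool call to move; the robot and the scene stay as the last step left them, time stands still between calls to the robot, and variables do not carry over. Pictures are saved under pics/ and viewed, at most 10 in all, crops included, and the job is handed in when it is done.

Besides the shell and the picture viewer there is one more tool, called after "Call:" by a JSON object that holds its "name" and its "arguments". send_rows: Moves the arm, as the interface text tells. Its arguments: {"type":"object","properties":{"increments":{"type":"array"},"force":{"type":"number"}},"required":["increments"]}

```bash
mkdir -p pics
cat > h.py <<'E'
import numpy as np, cv2
from cell import arm
from scipy.spatial.transform import Rotation as R
def P(n):
    c=arm.camera_params(n); return np.array(c["camera_matrix"]),c["k1"],np.array(c["R"]),np.array(c["t"])
def ray(c,uv):
    K,k,Rm,t=c; d=np.linalg.inv(K)@[uv[0],uv[1],1]; x=d[:2].copy(); s=x.copy()
    for _ in range(20): s=x/(1+k*(s@s))
    return -Rm.T@t, Rm.T@np.array([s[0],s[1],1])
def onz(c,uv,z):
    o,d=ray(c,uv); return o+d*(z-o[2])/d[2]
def proj(c,X):
    K,k,Rm,t=c; p=Rm@np.asarray(X,float)+t; s=p[:2]/p[2]; s=s*(1+k*(s@s)); return (K@[s[0],s[1],1])[:2]
def st():
    s=arm.observe(); print({k:np.round(s[k],4).tolist() for k in("clock","position","ee_rot","force","width")}); return s
E
python3 - <<'E'
from h import *
s=st()
for n in("scene","side","wrist"):
    cv2.imwrite(f"pics/{n}0.png",arm.get_image(n)[:,:,::-1]); c=P(n); print(n,-c[2].T@c[3])
E
```

```text
{'clock': 0.0, 'position': [0.1399, 0.6086, 0.226], 'ee_rot': [-0.354, -3.1216, 0.0024], 'force': [1.0246, -0.5281, 0.5211], 'width': 0.9998}
scene [0.08673596 0.34555019 0.490574  ]
side [ 0.19116034 -0.88605527  0.4547768 ]
wrist [0.05922807 0.62683108 0.38300365]
```

View pics/scene0.png

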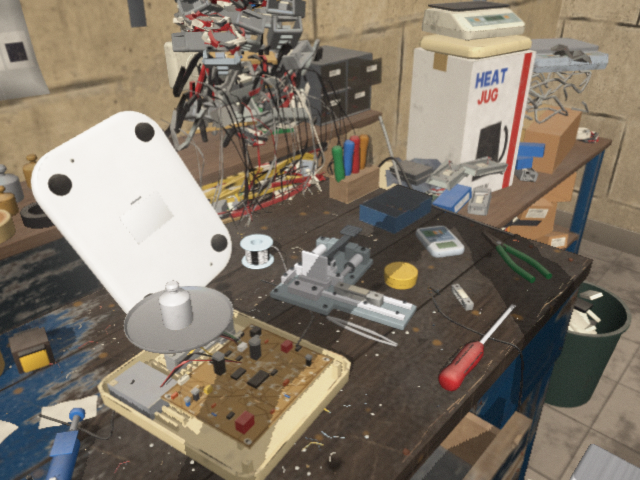

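View pics/side0.png

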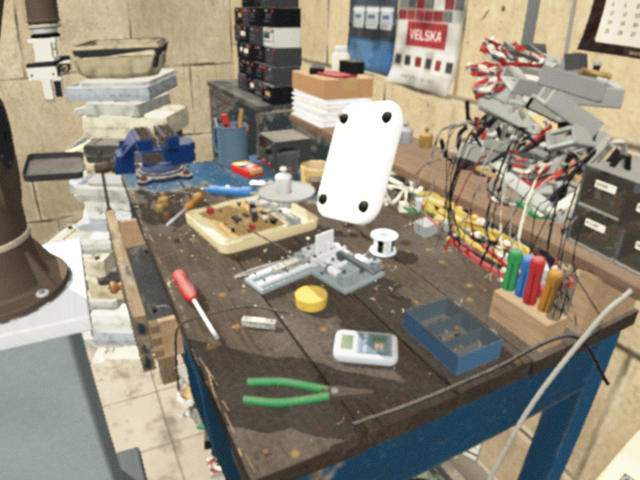

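The scene view shows the holder around (335,280), the tin at (401,275), the spool at (257,251) and the tweezers at (362,330). In the side view the holder is around (315,268). I'll enlarge both.

Run:
```python
import cv2,numpy as np
a=cv2.imread("pics/scene0.png")[215:355,230:430]; b=cv2.imread("pics/side0.png")[215:315,235:405]
a=cv2.resize(a,None,fx=4,fy=4,interpolation=cv2.INTER_CUBIC); b=cv2.resize(b,None,fx=4.7,fy=4.7,interpolation=cv2.INTER_CUBIC)
cv2.imwrite("pics/ca.png",a);cv2.imwrite("pics/cb.png",b)
```

```text
(no output)
```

View pics/ca.png

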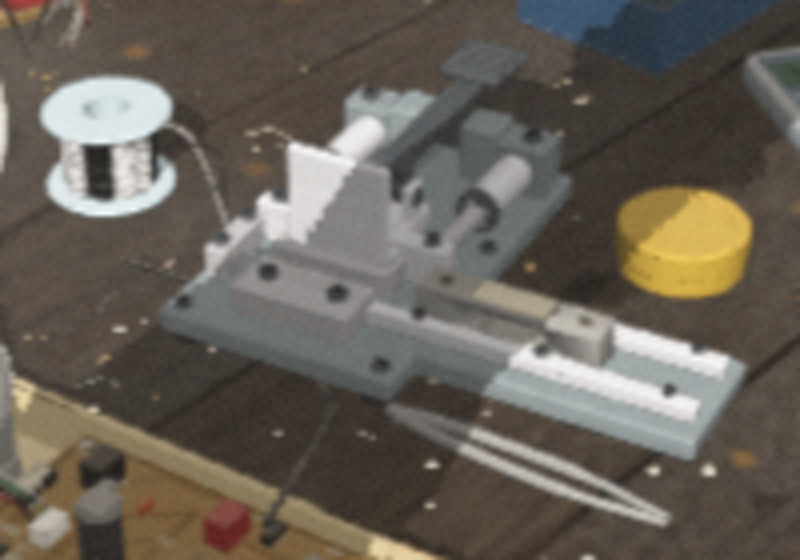

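View pics/cb.png

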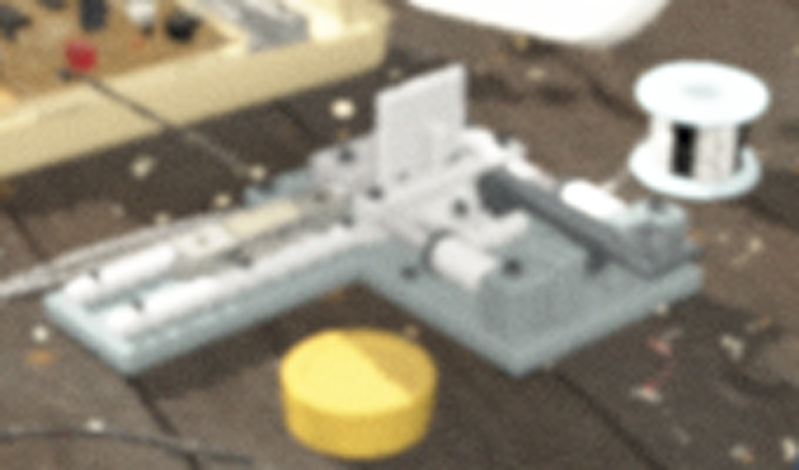

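Scene crop: the plate corners are (163,315), (388,385), (693,445), (745,368) and (570,183). The thumb plate top runs (290,143)-(388,168), the tail pad is at (485,62), and the load cell's near end is at (580,330). The side crop shows the matching corners.

Run:
```python
from h import *
A=[((-36,50,14),(163,312)),((-36,-50,14),(388,382)),((-16,-160,14),(693,440)),((38,-160,14),(746,366)),((128,-50,14),(571,181)),((14,22,68),(289,143)),((14,-22,68),(388,168)),((143,0,50),(485,62))]
B=[((38,-160,14),(125,357)),((-16,-160,14),(47,298)),((128,-50,14),(518,360)),((128,50,14),(702,265)),((16,-22,68),(378,93)),((16,22,68),(465,67))]
H=[];W=[]
cs,cd=P("scene"),P("side")
for c,L,f,o in((cs,A,4,(230,215)),(cd,B,4.7,(235,215))):
    for X,uv in L:
        H.append(np.array(X[:2])/1000); W.append(onz(c,(uv[0]/f+o[0]-.4,uv[1]/f+o[1]-.4),X[2]/1000)[:2])
H=np.array(H);W=np.array(W)
h=H-H.mean(0);w=W-W.mean(0)
th=np.arctan2((h[:,0]*w[:,1]-h[:,1]*w[:,0]).sum(),(h*w).sum()); Rm=np.array([[np.cos(th),-np.sin(th)],[np.sin(th),np.cos(th)]])
t=W.mean(0)-Rm@H.mean(0); print("th",th,"t",t); print(np.round(((W-t)@Rm-H)*1000,1))
f=lambda c,uv,z,k,o:np.round((onz(c,(uv[0]/k+o[0]-.4,uv[1]/k+o[1]-.4),z)[:2]-t)@Rm*1000,1)
for uv in((546,315),(612,322),(592,335)): print("cell end top", f(cs,uv,.030,4,(230,215)))
print("side cell", f(cd,(180,240),.03,4.7,(235,215)))
print("tin",f(cs,(684,222),.02,4,(230,215)),f(cd,(359,363),.02,4.7,(235,215)),"spool",f(cs,(107,105),.037,4,(230,215)))
for n,X in dict(thumb=(14,0),tail=(143,0),nest=(8,0),cellend=(8,-120)).items(): print(n,t+Rm@np.array(X)/1000)
```

```text
th -1.32589342474115 t [ 0.57121019 -0.15115314]
[[-0.8 -4.1]
 [ 0.1 -0. ]
 [ 0.   0.4]
 [-4.4 -1.2]
 [-5.8 -2.4]
 [ 1.7 -2. ]
 [ 3.1  0.1]
 [-3.9 -3.6]
 [ 2.2  1.2]
 [ 3.9  2.1]
 [ 3.1 -0. ]
 [-1.1  3.5]
 [-0.8  3.4]
 [ 2.7  2.6]]
cell end top [  7.9 -92.1]
cell end top [  15.1 -115.2]
cell end top [   4.2 -112. ]
side cell [   6.5 -109.2]
tin [ 105.6 -108.7] [ 103.4 -102. ] spool [ 52.3 130.5]
thumb [ 0.57460466 -0.16473539]
tail [ 0.60588227 -0.28988614]
nest [ 0.57314989 -0.15891443]
cellend [ 0.45673058 -0.18800988]
```

Run:
```python
from h import *
from scipy.optimize import lsq_linear
cs,cd=P("scene"),P("side")
def tri(a,b):
    o1,d1=ray(cs,a);o2,d2=ray(cd,b)
    s=np.linalg.lstsq(np.c_[d1,-d2],o2-o1,rcond=None)[0]; return np.round((o1+d1*s[0]+o2+d2*s[1])/2,3),np.linalg.norm(o1+d1*s[0]-o2-d2*s[1]).round(3)
print("panel dots",tri((145,131),(386,117)),tri((60,184),(349,113)),tri((218,242),(369,206)))
print("weight",tri((172,286),(283,171)))
s=st();M=R.from_rotvec(s["ee_rot"]).as_matrix();print(M.round(3))
print("joints",np.round(s["joints"],3))
```

```text
panel dots (array([ 0.784, -0.044,  0.242]), np.float64(0.001)) (array([0.771, 0.093, 0.217]), np.float64(0.017)) (array([ 0.719, -0.097,  0.067]), np.float64(0.008))
weight (array([0.593, 0.062, 0.116]), np.float64(0.002))
{'clock': 0.15, 'position': [0.1399, 0.6088, 0.2262], 'ee_rot': [-0.3541, -3.1215, 0.0019], 'force': [-0.6002, 0.5463, -0.5648], 'width': 1.0002}
[[-0.975  0.224 -0.   ]
 [ 0.224  0.975 -0.001]
 [-0.    -0.001 -1.   ]]
joints [-1.448  0.435  0.025  1.574 -0.012  1.134 -0.075]
```

Call:
{"name": "send_rows", "arguments": {"increments": [[0,[-3.3,-3.5,0],[0,0,0]],[0,[-3.3,-3.5,0],[0,0,0]],[0,[-3.3,-3.5,0],[0,0,0]],[0,[-3.3,-3.5,0],[0,0,0]],[0,[-3.3,-3.5,0],[0,0,0]]], "force": 40}}

```text
clock: 0.65
position: [0.2622, 0.3997, 0.2266]
ee_rot: [-0.354, -3.122, 0.0]
force: [0.7, 0.7, -0.4]
width: 0.611
gripper_force: 0.0
```

Call:
{"name": "send_rows", "arguments": {"increments": [[0,[-3.3,-3.5,0],[0,0,0]],[0,[-3.3,-3.5,0],[0,0,0]],[0,[-3.3,-3.5,0],[0,0,0]],[0,[-3.3,-3.5,0],[0,0,0]],[0,[-3.3,-3.5,0],[0,0,0]]]}}

```text
clock: 1.15
position: [0.3837, 0.1923, 0.2269]
ee_rot: [0.354, 3.121, 0.001]
force: [0.1, 1.1, -0.0]
width: 0.182
gripper_force: 0.0
```

Call:
{"name": "send_rows", "arguments": {"increments": [[0,[-3.3,-3.5,0],[0,0,0]],[0,[-3.3,-3.5,0],[0,0,0]],[0,[-3.3,-3.5,0],[0,0,0]],[0,[-3.3,-3.5,0],[0,0,0]],[0,[-3.3,-3.5,0],[0,0,0]]]}}

```text
clock: 1.65
position: [0.5054, -0.0151, 0.2268]
ee_rot: [0.353, 3.121, 0.0]
force: [1.2, -0.2, 0.1]
width: 0.008
gripper_force: 0.0
```

Call:
{"name": "send_rows", "arguments": {"increments": [[0,[0,0,0],[0,0,0.14]],[0,[0,0,0],[0,0,0.14]],[0,[0,0,0],[0,0,0.14]],[0,[0,0,0],[0,0,0.14]],[0,[0,0,0],[0,0,0.14]]]}}

```text
clock: 2.15
position: [0.5046, -0.0134, 0.2265]
ee_rot: [-1.411, -2.806, 0.0]
force: [-0.1, -0.0, 0.5]
width: 0.001
gripper_force: 0.0
```

Call:
{"name": "send_rows", "arguments": {"increments": [[0,[0,0,0],[0,0,0.14]],[0,[0,0,0],[0,0,0.14]],[0,[0,0,0],[0,0,0.12]],[0,[0,0,0],[0,0,0]]]}}

```text
clock: 2.55
position: [0.5046, -0.0132, 0.2265]
ee_rot: [-1.935, -2.474, 0.001]
force: [-0.5, -0.6, 0.1]
width: 0.004
gripper_force: 0.0
```

```bash
cat >> h.py <<'E'
TH=-1.326;HT=np.array([.5712,-.1512]);HR=np.array([[np.cos(TH),-np.sin(TH)],[np.sin(TH),np.cos(TH)]])
def go(x,y,z):
    "tool-frame shift in cm to holder point (mm)"
    s=st();M=R.from_rotvec(s["ee_rot"]).as_matrix()
    p=np.array(s["position"]);print("holder pos mm",np.round((p[:2]-HT)@HR*1e3,1),p[2]*1e3)
    a=np.degrees(np.arctan2(M[1,1],M[0,1]));print("tool y angle",a,"err",a-(np.degrees(TH)+90))
    w=np.r_[HT+HR@[x/1e3,y/1e3],z/1e3]
    print("shift cm",np.round(M.T@(w-p)*100,2))
E
python3 - <<'E'
from h import *
go(-20,0,150)
cv2.imwrite("pics/w1.png",arm.get_image("wrist")[:,:,::-1])
E
```

```text
{'clock': 2.55, 'position': [0.5046, -0.0132, 0.2265], 'ee_rot': [-1.9354, -2.4744, 0.0007], 'force': [-0.5242, -0.5713, 0.0775], 'width': 0.004}
holder pos mm [-150.   -31.2] 226.5320945334139
tool y angle 13.937495324520459 err -0.0883010411323788
shift cm [-12.99   3.14   7.65]
```

View pics/w1.png

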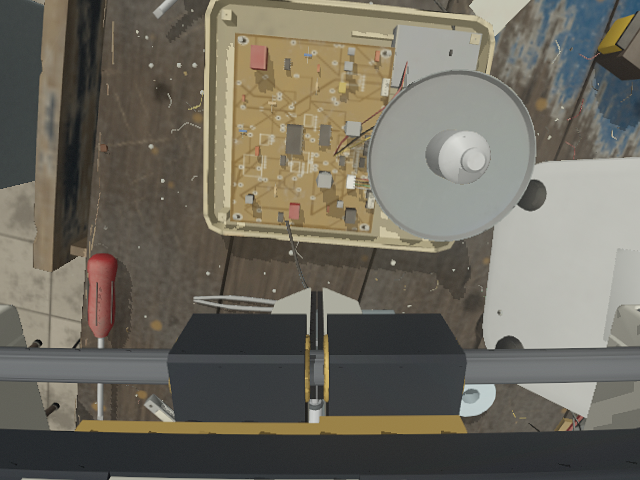

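The wrist picture shows the board and scale. The camera sits on the tool's +x side, so the holder is hidden under the gripper. I'll fly over to beyond the catch and look back at the holder from there.

Call:
{"name": "send_rows", "arguments": {"increments": [[0,[-4.7,0,0],[0,0,0]],[0,[-4.7,0,0],[0,0,0]],[0,[-4.7,0,0],[0,0,0]],[0,[-4.7,0,0],[0,0,0]],[0,[-4.7,0,0],[0,0,0]]]}}

```text
clock: 3.1
position: [0.5621, -0.243, 0.2266]
ee_rot: [-1.927, -2.48, -0.001]
force: [0.6, -0.2, 0.2]
width: 0.003
gripper_force: 0.0
```

Call:
{"name": "send_rows", "arguments": {"increments": [[0,[-4.7,0,0],[0,0,0]],[0,[0,0,0],[0,0,0]],[0,[0,0,0],[0,0,0]]]}}

```text
clock: 3.4
position: [0.5725, -0.2886, 0.2261]
ee_rot: [-1.933, -2.476, 0.001]
force: [0.2, 0.7, -0.2]
width: 0.007
gripper_force: 0.0
```

Run:
```python
from h import *
import pickle
go(-20,0,150)
pickle.dump(P("wrist"),open("w2.pkl","wb"))
im=arm.get_image("wrist")[:,:,::-1]
cv2.imwrite("pics/w2.png",im)
```

```text
{'clock': 3.4, 'position': [0.5725, -0.2886, 0.2261], 'ee_rot': [-1.9328, -2.4757, 0.0011], 'force': [0.2265, 0.7005, -0.1953], 'width': 0.0068}
holder pos mm [133.6 -32. ] 226.125973742922
tool y angle 14.040902472084865 err 0.015106106432027033
shift cm [15.36  3.21  7.61]
```

View pics/w2.png

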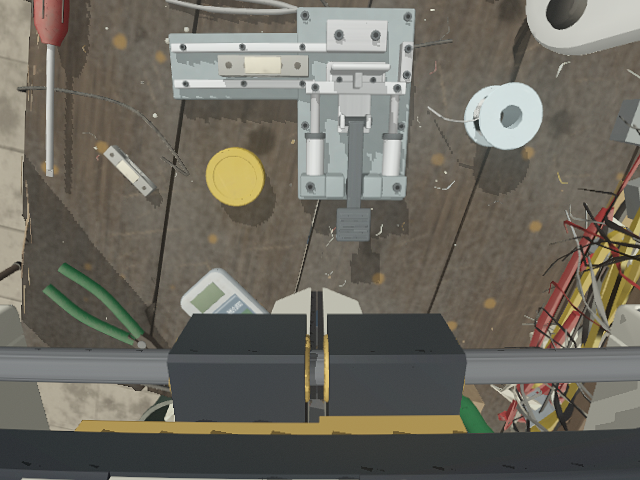

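The wrist view shows the whole holder: plate corners (414,9), (299,9), (299,199), (407,198), arm end (170,34)/(173,97), load cell left end at column 218, rows 55-77, and tail pad centre (353,224). I'll refit the pose from this picture.

Run:
```python
from h import *
import pickle
c=pickle.load(open("w2.pkl","rb"))
A=[((-36,50,14),(414,9)),((-36,-50,14),(299,9)),((-16,-160,14),(170,34)),((38,-160,14),(173,97)),((128,-50,14),(299,199)),((128,50,14),(407,198)),((143,0,50),(352.5,224.5))]
H=np.array([a[0][:2] for a in A])/1e3; W=np.array([onz(c,a[1],a[0][2]/1e3)[:2] for a in A])
h=H-H.mean(0);w=W-W.mean(0)
th=np.arctan2((h[:,0]*w[:,1]-h[:,1]*w[:,0]).sum(),(h*w).sum()); Rm=np.array([[np.cos(th),-np.sin(th)],[np.sin(th),np.cos(th)]])
t=W.mean(0)-Rm@H.mean(0); print("th",th,"t",t); print(np.round(((W-t)@Rm-H)*1000,1))
f=lambda uv,z:np.round((onz(c,uv,z)[:2]-t)@Rm*1e3,1)
print("cell end",f((218,55),.03),f((218,77),.03),f((310,55),.03),f((310,77),.03))
print("thumb top",f((326,66),.068),f((390,66),.068))
```

```text
th -1.3300878632588613 t [ 0.57251399 -0.15088893]
[[ 1.6 -2.8]
 [ 2.5  1.4]
 [ 1.1  1.7]
 [-1.8 -0.4]
 [-0.6  0.2]
 [-2.1  2. ]
 [-0.7 -2. ]]
cell end [   4.2 -114.6] [  21.2 -115.6] [  4.3 -39.2] [ 21.2 -39.2]
thumb top [ 16.9 -26.8] [16.5 20.2]
```

```bash
sed -i 's/TH=-1.326;HT=np.array(\[.5712,-.1512\])/TH=-1.329;HT=np.array([.572,-.151])/' h.py
python3 - <<'E'
from h import *
go(-16,-1,150)
E
```

```text
{'clock': 3.45, 'position': [0.5729, -0.2868, 0.2262], 'ee_rot': [-1.9304, -2.477, -0.0004], 'force': [-0.462, 0.2726, -0.1715], 'width': 0.0056}
holder pos mm [132.  -31.6] 226.15483967886152
tool y angle 14.139753230940139 err 0.28584420382653697
shift cm [14.78  3.14  7.63]
```

Call:
{"name": "send_rows", "arguments": {"increments": [[0,[3.7,0.8,0],[0,0,0]],[0,[3.7,0.8,0],[0,0,0]],[0,[3.7,0.8,0],[0,0,0]],[0,[3.7,0.75,0],[0,0,0]],[0,[0,0,3],[0,0,0]]]}}

```text
clock: 3.95
position: [0.5707, -0.1271, 0.199]
ee_rot: [1.916, 2.487, 0.011]
force: [1.1, -0.5, 0.3]
width: 0.006
gripper_force: 0.0
```

Call:
{"name": "send_rows", "arguments": {"increments": [[0,[0,0,4.6],[0,0,0]],[0,[0,0,4.5],[0,0,0]],[0,[0,0,4.5],[0,0,0]],[0,[0,0,0.8],[0,0,0]],[0,[0,0,0],[0,0,0]]]}}

```text
clock: 4.45
position: [0.5671, -0.1343, 0.0523]
ee_rot: [-1.929, -2.476, 0.001]
force: [0.1, -0.2, -0.5]
width: 0.001
gripper_force: 0.0
```

Run:
```python
from h import *
go(4.5,-1,50)
```

```text
{'clock': 4.45, 'position': [0.5671, -0.1343, 0.0523], 'ee_rot': [-1.929, -2.4765, 0.0013], 'force': [0.0969, -0.1687, -0.5382], 'width': 0.0012}
holder pos mm [-17.4  -0.8] 52.303217784269954
tool y angle 14.169408336725828 err 0.3154993096122265
shift cm [-2.19 -0.03  0.23]
```

Call:
{"name": "send_rows", "arguments": {"increments": [[0,[-0.8,0,0],[0,0,0]],[0,[-0.8,0,0],[0,0,0]],[0,[-0.5,0,0],[0,0,0]],[0,[-0.5,0,0],[0,0,0]],[0,[-0.5,0,0],[0,0,0]]]}}

```text
clock: 4.95
position: [0.5748, -0.1579, 0.0537]
ee_rot: [-1.922, -2.472, -0.012]
force: [-10.6, 34.0, 23.5]
width: 0.003
gripper_force: 17.8
```

Call:
{"name": "send_rows", "arguments": {"increments": [[0,[-0.5,0,0],[0,0,0]],[0,[-0.4,0,0],[0,0,0]],[0,[0,0,0],[0,0,0]],[0,[0,0,0],[0,0,0]]]}}

```text
clock: 5.35
position: [0.5782, -0.1708, 0.0532]
ee_rot: [-1.928, -2.476, -0.007]
force: [1.2, 10.8, -2.1]
width: 0.005
gripper_force: 5.0
```

Run:
```python
from h import *
go(29.5,-1,50)
```

```text
{'clock': 5.35, 'position': [0.5782, -0.1708, 0.0532], 'ee_rot': [-1.9282, -2.4765, -0.0066], 'force': [1.2103, 10.7998, -2.0968], 'width': 0.0049}
holder pos mm [20.7  1.2] 53.23530074776718
tool y angle 14.19138323670067 err 0.337474209587068
shift cm [-0.88 -0.23  0.32]
```

Call:
{"name": "send_rows", "arguments": {"increments": [[0,[-0.3,0,0],[0,0,0]],[0,[-0.3,0,0],[0,0,0]],[0,[-0.2,0,0],[0,0,0]],[0,[0,0,0],[0,0,0]]]}}

```text
clock: 5.75
position: [0.5801, -0.1788, 0.0532]
ee_rot: [-1.929, -2.476, -0.006]
force: [0.4, 10.7, -0.6]
width: 0.004
gripper_force: 5.4
```

Run:
```python
from h import *
go(29.5,-1,50)
```

```text
{'clock': 5.75, 'position': [0.5801, -0.1788, 0.0532], 'ee_rot': [-1.9286, -2.476, -0.0064], 'force': [0.3674, 10.7017, -0.605], 'width': 0.0038}
holder pos mm [29.   1.2] 53.19595545405237
tool y angle 14.169656563777169 err 0.3157475366635669
shift cm [-0.05 -0.22  0.32]
```

Call:
{"name": "send_rows", "arguments": {"increments": [[0,[-0.15,0,0],[0,0,0]],[0,[0,0,0],[0,0,0]],[0,[0,0,0],[0,0,0]]]}}

```text
clock: 6.05
position: [0.5804, -0.1801, 0.0532]
ee_rot: [-1.928, -2.476, -0.006]
force: [0.0, 10.0, -1.1]
width: 0.005
gripper_force: 5.5
```

Call:
{"name": "send_rows", "arguments": {"increments": [[0,[0.3,0,0],[0,0,0]],[0,[0.3,0,0],[0,0,0]],[0,[0.3,0,0],[0,0,0]],[0,[0.3,0,0],[0,0,0]],[0,[0.3,0,0],[0,0,0]]]}}

```text
clock: 6.55
position: [0.577, -0.1689, 0.0537]
ee_rot: [1.932, 2.476, 0.002]
force: [-0.2, -0.3, 0.4]
width: 0.007
gripper_force: 0.0
```

Call:
{"name": "send_rows", "arguments": {"increments": [[0,[1,0,0],[0,0,0]],[0,[1,0,0],[0,0,0]],[0,[1,0,0],[0,0,0]],[0,[0,0,0],[0,0,0]]]}}

```text
clock: 6.95
position: [0.5687, -0.138, 0.0527]
ee_rot: [-1.93, -2.477, -0.001]
force: [-0.2, -0.7, 0.4]
width: 0.007
gripper_force: 0.0
```

Call:
{"name": "send_rows", "arguments": {"increments": [[0,[0,0,-4],[0,0,0]],[0,[0,0,-4],[0,0,0]],[0,[0,0,-4],[0,0,0]],[0,[0,0,0],[0,0,0]]]}}

```text
clock: 7.35
position: [0.5717, -0.1418, 0.178]
ee_rot: [1.93, 2.47, 0.006]
force: [0.1, -0.6, 0.4]
width: 0.005
gripper_force: 0.0
```

Run:
```python
from h import *
a=arm.get_image("scene")[215:315,275:395,::-1]; b=arm.get_image("side")[215:315,275:395,::-1]
cv2.imwrite("pics/j.png",cv2.resize(np.hstack([a,b]),None,fx=3.3,fy=3.3,interpolation=cv2.INTER_CUBIC))
go(11,-160,80)
```

```text
{'clock': 7.45, 'position': [0.5695, -0.1403, 0.1736], 'ee_rot': [1.9323, 2.4749, 0.0021], 'force': [-1.0416, 0.98, -1.0035], 'width': 0.0077}
holder pos mm [-11.    0.1] 173.55307925360304
tool y angle 14.037480409694322 err 0.1835713825807197
shift cm [ -2.14 -16.04   9.32]
```

View pics/j.png

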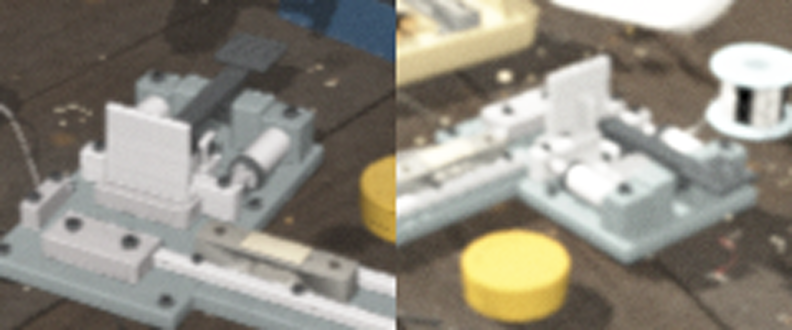

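The jaw is latched: the force fell to zero as I backed off, and the gap shows at (200,215). Next I move behind the load cell.

Call:
{"name": "send_rows", "arguments": {"increments": [[0,[-0.5,-4,0],[0,0,0]],[0,[-0.5,-4,0],[0,0,0]],[0,[-0.5,-4,0],[0,0,0]],[0,[-0.6,-4,0],[0,0,0]],[0,[0,0,0],[0,0,0]]]}}

```text
clock: 7.95
position: [0.4128, -0.2008, 0.1715]
ee_rot: [-1.938, -2.467, 0.002]
force: [0.4, -0.1, 0.1]
width: 0.008
gripper_force: 0.0
```

Call:
{"name": "send_rows", "arguments": {"increments": [[0,[0,0,4.5],[0,0,0]],[0,[0,0,4.5],[0,0,0]],[0,[0,0,2],[0,0,0]],[0,[0,0,0],[0,0,0]],[0,[0,0,0],[0,0,0]]]}}

```text
clock: 8.45
position: [0.4185, -0.1994, 0.0624]
ee_rot: [-1.933, -2.475, 0.002]
force: [-0.4, -0.2, -0.7]
width: 0.003
gripper_force: 0.0
```

Run:
```python
from h import *
go(11,-155,25)
```

```text
{'clock': 8.45, 'position': [0.4185, -0.1994, 0.0624], 'ee_rot': [-1.933, -2.4747, 0.0017], 'force': [-0.4468, -0.239, -0.6596], 'width': 0.0031}
holder pos mm [  10.2 -160.6] 62.44443010214021
tool y angle 14.01185404525263 err 0.15794501813902784
shift cm [-0.08  0.57  3.74]
```

Call:
{"name": "send_rows", "arguments": {"increments": [[0,[-0.1,0.3,2],[0,0,0]],[0,[0,0,1],[0,0,0]],[0,[0,0,0.7],[0,0,0]],[0,[0,0,0],[0,0,0]],[0,[0,0,0],[0,0,0]]]}}

```text
clock: 8.95
position: [0.4221, -0.1996, 0.0262]
ee_rot: [1.933, 2.476, 0.0]
force: [0.6, -0.1, 0.0]
width: 0.006
gripper_force: 0.0
```

Run:
```python
from h import *
go(11,-134,25)
```

```text
{'clock': 8.95, 'position': [0.4221, -0.1996, 0.0262], 'ee_rot': [1.9335, 2.4758, 0.0004], 'force': [0.6459, -0.1162, 0.0066], 'width': 0.0058}
holder pos mm [  11.3 -157.2] 26.183592231327008
tool y angle 14.022570734927353 err 0.1686617078137509
shift cm [0.02 2.32 0.12]
```

Call:
{"name": "send_rows", "arguments": {"increments": [[0,[0,0.8,0.12],[0,0,0]],[0,[0,0.8,0],[0,0,0]],[0,[0,0.7,0],[0,0,0]],[0,[0,0.7,0],[0,0,0]],[0,[0,0.7,0],[0,0,0]]]}}

```text
clock: 9.45
position: [0.4586, -0.1903, 0.0246]
ee_rot: [1.933, 2.477, 0.0]
force: [0.0, -0.1, 0.4]
width: 0.003
gripper_force: 0.4
```

Call:
{"name": "send_rows", "arguments": {"increments": [[0,[0,0.8,0],[0,0,0]],[0,[0,0.8,0],[0,0,0]],[0,[0,0.8,0],[0,0,0]],[0,[0,0.8,0],[0,0,0]],[0,[0,0.8,0],[0,0,0]]]}}

```text
clock: 9.95
position: [0.4973, -0.1807, 0.0245]
ee_rot: [-1.933, -2.476, 0.0]
force: [-0.7, -0.1, 1.7]
width: 0.001
gripper_force: 0.7
```

Run:
```python
from h import *
go(11,-56.5,25)
```

```text
{'clock': 9.95, 'position': [0.4973, -0.1807, 0.0245], 'ee_rot': [-1.9335, -2.4762, 0.0], 'force': [-0.664, -0.1355, 1.6993], 'width': 0.0012}
holder pos mm [ 11.  -79.6] 24.503889382950998
tool y angle 14.032299668704114 err 0.17839064159051254
shift cm [-0.01  2.31 -0.05]
```

Call:
{"name": "send_rows", "arguments": {"increments": [[0,[0,0.7,0],[0,0,0]],[0,[0,0.7,0],[0,0,0]],[0,[0,0.4,0],[0,0,0]],[0,[0,0.2,0],[0,0,0]],[0,[0,0.1,0],[0,0,0]]]}}

```text
clock: 10.45
position: [0.517, -0.1758, 0.0245]
ee_rot: [-1.933, -2.476, 0.0]
force: [-1.0, -0.7, 1.3]
width: 0.004
gripper_force: 0.8
```

Call:
{"name": "send_rows", "arguments": {"increments": [[0,[0,0.1,0],[0,0,0]],[0,[0,0.1,0],[0,0,0]],[0,[0,0,0],[0,0,0]]]}}

```text
clock: 10.75
position: [0.519, -0.1753, 0.0246]
ee_rot: [1.933, 2.476, 0.0]
force: [-0.2, 0.5, 1.3]
width: 0.005
gripper_force: 0.4
```

Run:
```python
from h import *
go(11,-56.5,25)
```

```text
{'clock': 10.75, 'position': [0.519, -0.1753, 0.0246], 'ee_rot': [1.9335, 2.476, 0.0002], 'force': [-0.212, 0.4703, 1.314], 'width': 0.0054}
holder pos mm [ 10.9 -57.2] 24.569752953065294
tool y angle 14.02848450938799 err 0.17457548227438835
shift cm [-0.01  0.07 -0.04]
```

Call:
{"name": "send_rows", "arguments": {"increments": [[0,[0,0.1,0],[0,0,0]],[0,[0,0.1,0],[0,0,0]],[0,[0,0,0],[0,0,0]]]}}

```text
clock: 11.05
position: [0.5211, -0.1747, 0.0246]
ee_rot: [1.933, 2.476, 0.0]
force: [-0.5, -0.4, 0.8]
width: 0.004
gripper_force: 0.4
```

Call:
{"name": "send_rows", "arguments": {"increments": [[0,[0,0.1,0],[0,0,0]],[0,[0,0,0],[0,0,0]]]}}

```text
clock: 11.25
position: [0.522, -0.1745, 0.0245]
ee_rot: [1.933, 2.476, 0.0]
force: [-0.8, -0.3, -0.1]
width: 0.006
gripper_force: 0.5
```

Call:
{"name": "send_rows", "arguments": {"increments": [[0,[0,0.1,0],[0,0,0]],[0,[0,0.1,0],[0,0,0]],[0,[0,0,0],[0,0,0]]]}}

```text
clock: 11.55
position: [0.5241, -0.174, 0.0245]
ee_rot: [1.933, 2.476, 0.0]
force: [-0.4, -0.1, 1.0]
width: 0.006
gripper_force: 0.5
```

Call:
{"name": "send_rows", "arguments": {"increments": [[0,[0,0.1,0],[0,0,0]],[0,[0,0.1,0],[0,0,0]],[0,[0,0,0],[0,0,0]]]}}

```text
clock: 11.85
position: [0.526, -0.1735, 0.0245]
ee_rot: [1.933, 2.476, 0.0]
force: [-0.7, 1.2, 1.2]
width: 0.007
gripper_force: 0.5
```

Run:
```python
from h import *
go(11,-56.5,25)
a=arm.get_image("scene")[215:315,275:395,::-1]; b=arm.get_image("side")[215:315,275:395,::-1]
cv2.imwrite("pics/k.png",cv2.resize(np.hstack([a,b]),None,fx=3.3,fy=3.3,interpolation=cv2.INTER_CUBIC))
```

```text
{'clock': 11.85, 'position': [0.526, -0.1735, 0.0245], 'ee_rot': [1.9332, 2.4762, 0.0002], 'force': [-0.6853, 1.161, 1.2318], 'width': 0.0065}
holder pos mm [ 10.8 -50.1] 24.52724234550471
tool y angle 14.040056619228315 err 0.18614759211471288
shift cm [-0.01 -0.64 -0.05]
```

View pics/k.png

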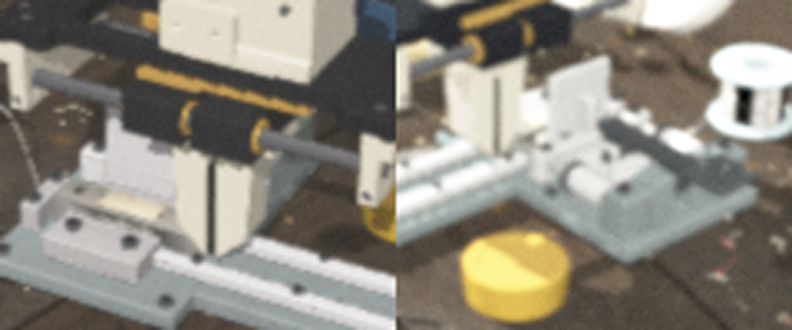

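The fingertips taper, so contact lies closer to the tool axis than I assumed. The cell's far end at (72,190) is just short of the stop. I'll keep pushing until the force rises.

Call:
{"name": "send_rows", "arguments": {"increments": [[0,[0,0.1,0],[0,0,0]],[0,[0,0.1,0],[0,0,0]],[0,[0,0,0],[0,0,0]]]}}

```text
clock: 12.25
position: [0.5279, -0.1731, 0.0245]
ee_rot: [1.933, 2.476, 0.0]
force: [-0.7, 0.4, 1.0]
width: 0.002
gripper_force: 0.5
```

Call:
{"name": "send_rows", "arguments": {"increments": [[0,[0,0.1,0],[0,0,0]],[0,[0,0.1,0],[0,0,0]],[0,[0,0,0],[0,0,0]]]}}

```text
clock: 12.55
position: [0.5293, -0.1727, 0.0244]
ee_rot: [-1.933, -2.476, 0.001]
force: [-1.6, -0.1, 2.4]
width: -0.001
gripper_force: 1.5
```

Call:
{"name": "send_rows", "arguments": {"increments": [[0,[0,0.1,0],[0,0,0]],[0,[0,0,0],[0,0,0]]]}}

```text
clock: 12.75
position: [0.5295, -0.1726, 0.0244]
ee_rot: [-1.933, -2.474, 0.002]
force: [-3.8, -1.1, 3.1]
width: -0.0
gripper_force: 3.2
```

Call:
{"name": "send_rows", "arguments": {"increments": [[0,[0,0.1,0],[0,0,0]],[0,[0,0,0],[0,0,0]]]}}

```text
clock: 12.95
position: [0.5296, -0.1726, 0.0243]
ee_rot: [-1.933, -2.473, 0.003]
force: [-6.9, -1.5, 6.5]
width: 0.004
gripper_force: 4.7
```

It has stalled against the stop with the force rising, so the cell is home. Back off and rise.

Call:
{"name": "send_rows", "arguments": {"increments": [[0,[0,-0.5,0],[0,0,0]],[0,[0,-1.5,0],[0,0,0]],[0,[0,-1,0],[0,0,0]],[0,[0,0,-4],[0,0,0]],[0,[0,0,-4],[0,0,0]]]}}

```text
clock: 13.45
position: [0.5013, -0.1794, 0.1048]
ee_rot: [-1.933, -2.474, 0.002]
force: [1.3, -0.1, -0.1]
width: 0.003
gripper_force: 0.0
```

Call:
{"name": "send_rows", "arguments": {"increments": [[0,[0,0,-4.5],[0,0,0]],[0,[0,0,-4.5],[0,0,0]],[0,[-4,0,-3],[0,0,0]],[0,[-4.5,0,0],[0,0,0]],[0,[0,0,0],[0,0,0]]]}}

```text
clock: 13.95
position: [0.5234, -0.2685, 0.2264]
ee_rot: [1.937, 2.466, -0.002]
force: [-0.6, -0.1, -0.3]
width: 0.006
gripper_force: 0.0
```

Run:
```python
from h import *
go(143,0,62)
c=P("wrist"); im=arm.get_image("wrist")[:,:,::-1]
cv2.imwrite("pics/w3.png",im)
for X in ((0,-37.5,30),(22,-37.5,30),(0,37.5,27),(22,37.5,27),(143,0,50)): print(X,proj(c,np.r_[HT+HR@np.array(X[:2])/1e3,X[2]/1e3]).round())
```

```text
{'clock': 13.95, 'position': [0.5234, -0.2685, 0.2264], 'ee_rot': [1.9369, 2.4657, -0.0022], 'force': [-0.6472, -0.1297, -0.3136], 'width': 0.0055}
holder pos mm [102.4 -75.4] 226.4062141265691
tool y angle 13.697643696437547 err -0.15626533067605486
shift cm [-3.95  7.5  16.48]
(0, -37.5, 30) [361.  88.]
(22, -37.5, 30) [361. 116.]
(0, 37.5, 27) [449.  89.]
(22, 37.5, 27) [447. 116.]
(143, 0, 50) [401. 258.]
```

View pics/w3.png

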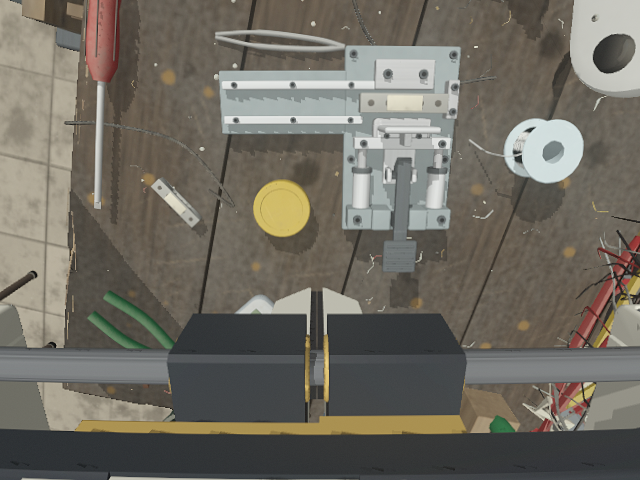

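The cell spans columns 360-450, against the stop at 450, and the jaw is open. The tail pad at (399,256) matches the prediction. Next is the tail.

Call:
{"name": "send_rows", "arguments": {"increments": [[0,[-2,3.8,0],[0,0,0]],[0,[-2,3.7,0],[0,0,0]],[0,[0,0,4.5],[0,0,0]],[0,[0,0,4.5],[0,0,0]],[0,[0,0,3],[0,0,0]]]}}

```text
clock: 14.5
position: [0.6046, -0.2802, 0.1008]
ee_rot: [-1.93, -2.474, 0.0]
force: [0.2, -0.3, -0.5]
width: 0.005
gripper_force: 0.0
```

Call:
{"name": "send_rows", "arguments": {"increments": [[0,[0,0,2],[0,0,0]],[0,[0,0,0],[0,0,0]],[0,[0,0,0],[0,0,0]]]}}

```text
clock: 14.8
position: [0.6056, -0.2818, 0.0847]
ee_rot: [-1.933, -2.476, -0.0]
force: [0.1, -1.0, -0.0]
width: -0.0
gripper_force: 0.0
```

Run:
```python
from h import *
go(143,0,52)
```

```text
{'clock': 14.8, 'position': [0.6056, -0.2818, 0.0847], 'ee_rot': [-1.9325, -2.4761, -0.0003], 'force': [0.1218, -0.9585, -0.0394], 'width': -0.0004}
holder pos mm [135.1   1.3] 84.71239201629082
tool y angle 14.058682393325256 err 0.2047733662116542
shift cm [-0.8  -0.13  3.27]
```

Call:
{"name": "send_rows", "arguments": {"increments": [[0,[-0.8,-0.1,1.5],[0,0,0]],[0,[0,0,1.5],[0,0,0]],[0,[0,0,0.6],[0,0,0]],[0,[0,0,0.3],[0,0,0]],[0,[0,0,0],[0,0,0]]]}}

```text
clock: 15.3
position: [0.607, -0.2928, 0.0461]
ee_rot: [1.933, 2.472, -0.002]
force: [-0.1, -3.6, 5.8]
width: 0.004
gripper_force: 3.2
```

Call:
{"name": "send_rows", "arguments": {"increments": [[0,[0,0,0.2],[0,0,0]],[0,[0,0,0.2],[0,0,0]],[0,[0,0,0],[0,0,0]]]}}

```text
clock: 15.6
position: [0.6073, -0.2942, 0.0429]
ee_rot: [1.932, 2.47, -0.003]
force: [1.0, -7.5, 7.5]
width: 0.002
gripper_force: 4.3
```

Call:
{"name": "send_rows", "arguments": {"increments": [[0,[0,0,0.1],[0,0,0]],[0,[0,0,0.1],[0,0,0]],[0,[0,0,0],[0,0,0]]]}}

```text
clock: 15.9
position: [0.6075, -0.2948, 0.0412]
ee_rot: [1.932, 2.469, -0.004]
force: [0.0, -8.3, 7.7]
width: 0.008
gripper_force: 4.8
```

Run:
```python
from h import *
go(143,0,41)
a=arm.get_image("scene")[215:315,275:395,::-1]; b=arm.get_image("side")[215:315,275:395,::-1]
cv2.imwrite("pics/l.png",cv2.resize(np.hstack([a,b]),None,fx=3.3,fy=3.3,interpolation=cv2.INTER_CUBIC))
```

```text
{'clock': 15.9, 'position': [0.6075, -0.2948, 0.0412], 'ee_rot': [1.932, 2.4688, -0.0036], 'force': [0.0083, -8.3051, 7.669], 'width': 0.0078}
holder pos mm [148.1   0. ] 41.22004865891277
tool y angle 13.908870944558855 err 0.054961917445252695
shift cm [ 0.51 -0.    0.02]
```

View pics/l.png

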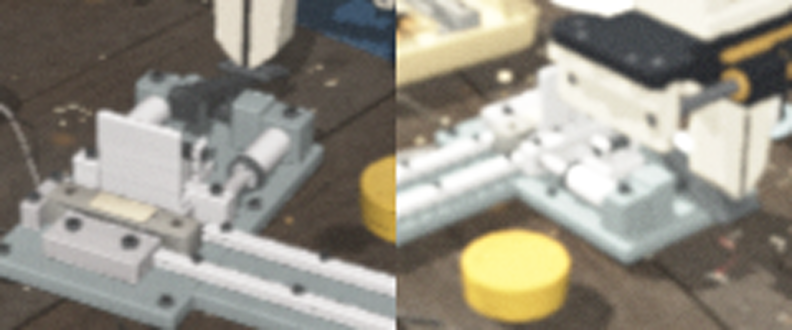

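The jaw has closed onto the cell: the thumb plate moved forward and the fixed jaw, cell and jaw block are touching. Release and retreat.

Call:
{"name": "send_rows", "arguments": {"increments": [[0,[0,0,-0.7],[0,0,0]],[0,[0,0,-1],[0,0,0]],[0,[0,0,-3],[0,0,0]],[0,[0,0,-4.5],[0,0,0]],[0,[0,0,-4.5],[0,0,0]]]}}

```text
clock: 16.5
position: [0.6058, -0.2895, 0.1775]
ee_rot: [-1.932, -2.475, 0.0]
force: [0.3, -1.0, -0.4]
width: 0.004
gripper_force: 0.0
```

Call:
{"name": "send_rows", "arguments": {"increments": [[0,[0,0,-4.5],[0,0,0]],[0,[0,0,0],[0,0,0]],[0,[0,0,0],[0,0,0]],[0,[0,0,0],[0,0,0]]]}}

```text
clock: 16.9
position: [0.606, -0.2894, 0.2202]
ee_rot: [-1.931, -2.475, -0.0]
force: [-0.2, 0.3, 0.0]
width: 0.003
gripper_force: 0.0
```

Run:
```python
from h import *
st()
# jaw travel by template match of thumb plate in scene view vs first picture (jaw=0), predicted shifts for candidates
im=cv2.cvtColor(arm.get_image("scene"),cv2.COLOR_RGB2BGR); cv2.imwrite("pics/end.png",im)
c=P("scene")
w=lambda x,y,z:proj(c,np.r_[HT+HR@np.array([x,y])/1e3,z/1e3])
l=cv2.imread("pics/j.png")  # latched, crop x3.3
g=cv2.resize(im[215:315,275:395],None,fx=3.3,fy=3.3,interpolation=cv2.INTER_CUBIC)
T=l[95:170,95:200]; r=cv2.matchTemplate(g,T,cv2.TM_CCOEFF_NORMED); _,v,_,p=cv2.minMaxLoc(r)
print("match",v,"shift px",np.array([p[0]-95,p[1]-95])/3.3)
for j in(0,8,16): print(j,(w(14+j,0,60)-w(30,0,60)).round(2))
```

```text
{'clock': 16.9, 'position': [0.606, -0.2894, 0.2202], 'ee_rot': [-1.9312, -2.4747, -0.0003], 'force': [-0.2402, 0.3314, 0.0285], 'width': 0.0034}
match 0.9608360528945923 shift px [-2.72727273  2.12121212]
0 [-5.13  4.8 ]
8 [-2.55  2.38]
16 [0. 0.]
```

The measured jaw travel is about 8 mm, which means it is clamped on the cell, and the robot is clear.

```bash
python3 -c "
from cell import arm
print(arm.sign_off())"
```

```text
the job is handed in; nothing more can be done
None
```

The load cell is pushed home against the end stop and clamped in the holder, with the jaw at about 8 mm. The catch has been let go, the robot is clear, and I never touched the tin, spool or tweezers; the job was handed in at about 17 s.

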